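# Show the back of the block to the bench camera with the pull-out mirror

## Task

Take the mirror's orange grip tab, keeping the fingers off the glass, and pull the sprung slide straight out of its blue dust hood until its pointer is at the red line on the scale. Then turn the mirror by the tab until the bench camera, looking straight into the mirror, sees the red stripe on the back of the wooden block in the middle third of the glass. The springs would take the mirror back, so finish holding the tab there, still; leave both wooden blocks, the eraser and the marker where they are.

Things in the scene. Friction and masses are not known exactly. Their poses are not given: they have to be found in the camera images.
- grip_tab (a point): centre of the orange grip tab on the mirror's stem, 108 mm above the table; 32 mm long (its x), 12 mm thick (its y: pinch it this way from above), 32 mm tall; on the mirror's upright turning axis (z) and turns with it. Hood roof below it 81 mm above the table; stem 8 mm thick. Mirror square: +x points into the hood (pull to -x), +y to the side of glass and camera.
- mirror_middle (a point): middle of the mirror's glass, on the turning axis, 56 mm below the tab's centre, 52 mm above the table; the glass is upright, 56 mm wide (its x) by 37 mm high in a black frame 60 mm wide, and faces its own +y
- camera_lens (a point): front of the black bench camera's lens, 52 mm above the table. Camera and slide are one fixed stand (yaw within 0.2 rad); axes here are the stand's: x into the hood, y from mirror to camera (it looks along -y). With the slide at the red line the mirror's middle is on that view axis, 203.5 mm ahead of the lens.
- red_line (a point): middle of the red setting line across the white scale that lies beside the rail on the side away from the camera, 10 mm above the table; with the slide at the line the mirror's turning axis is 29 mm from it, towards the camera
- mirror_slide (a joint): how far the mirror's slide is pulled out, m: 0 parked in the hood, 0.080 at the red line, stop at 0.110. It slides towards the stand's -x. The spring pulls it back with 2 N when parked and about 5 N at the line.
- mirror_turn (a joint): how far the mirror is turned, rad: 0 square to the camera, positive anticlockwise seen from above, stops at 0.8 either way. A light spring turns it back to 0 (0.06 N m per rad). The hood is 30 mm wide inside and the glass comes clear of it at 0.064 m of slide.
- reflected_view (a point): at the mirror's middle, at 52 mm: its x axis points along the camera's view after reflection in the mirror (with the slide at the line), so it turns by twice the mirror's angle; at mirror_turn 0 it points straight back at the camera (the stand's +y)
- red_stripe (a point): on the red-striped block's back, 52 mm up: middle of an 8 mm wide red stripe up the back face and over the top. Block: planed wood, 110 mm wide, 19 mm thick, on edge, 62 mm tall, standing to one side of the camera's axis (which side varies), its back away from the camera; the stripe is 70 to 135 mm from it along x and 80 to 130 mm nearer the camera than the mirror is.
- blue_stripe (a point): the same on the other, like block, with a blue stripe, on the other side of the camera's axis; not to be shown, not to be moved
- red_block: the block with the red stripe; origin at the middle of its front face (towards the camera), 31 mm up; loose
- blue_block: the block with the blue stripe, origin likewise; loose
- orange_tab: the grip tab itself; origin on the turning axis at table height, 108 mm below the tab's centre
- mirror_glass: the mirror's glass; must not be touched. Origin on the turning axis at table height
- marker: red and white marker lying flat, 135 mm long along its y, 16 mm thick; loose, origin under its middle
- eraser: red and white eraser lying flat, 21 x 45 mm, 13 mm high; loose, origin under its middle

How it is judged (in metres and radians):
On the way:
1. the slide is pulled out to the red line and held by the tab (value of joint mirror_slide between 0.075 and 0.085 m and contact force between the fingers and orange_tab above 1 N), for 0.2 s.
At the end, for the whole second after the job is handed in: The fingers still hold the tab (over 1 N), the slide is within 5 mm of the red line, and the camera's centre view, reflected in the mirror, passes within 16 mm of the middle of the red stripe (so it shows in the middle third of the glass); slide and mirror are still (under 10 mm/s and 0.05 rad/s) (all of step 1 and y of red_stripe in the frame of reflected_view between -0.016 and 0.016 m and x of red_stripe in the frame of reflected_view above 0.05 m and velocity of joint mirror_slide between -0.01 and 0.01 m/s and velocity of joint mirror_turn between -0.05 and 0.05 rad/s); the arm keeps its last pose, push and grip.
It fails at once if the fingers touch the mirror's glass (contact force between the fingers and mirror_glass above 0.5 N).
It fails at once if the mirror is turned over 0.35 rad while still inside the hood (slide under 60 mm) (value of joint mirror_slide below 0.06 m and (value of joint mirror_turn above 0.35 rad or value of joint mirror_turn below -0.35 rad)).
It fails at once if a wooden block is moved over 10 mm (distance of any of red_block, blue_block from where it was at the start of the episode above 0.01 m).
It fails at once if the eraser or the marker is moved over 20 mm (distance of any of eraser, marker from where it was at the start of the episode above 0.02 m).
It also fails if it takes over 38 s, if anything falls off the work surface, if the arm or the gripper's body presses on something with over 40 N, if the wrist force passes 120 N, or if a joint passes its speed limit or range.

## Robot

A 6-joint arm with a two-finger parallel gripper is mounted at the origin on a cart in front of the work surface, level with it; the furniture and walls round the work are solid. World frame = base frame: x ahead of the robot, y to its left, z up, the work surface at z = 0. Lengths are in mm, angles in degrees, forces in N, time in s.
With the tool pointing down it reaches from about 300 to 850 mm from the base axis. Payload 4.2 kg.
Tool frame: the origin (TCP) lies on the centre line of the jaws, within the pads' length; the fingertips stand 14 mm ahead of it and the grasp point (between the pads) lies 5 mm behind it (env.finger_overhang is the z of the fingertips in the tool frame, in mm); z points along the fingers, y is the line along which they close (so a half turn about z gives the same grasp; the last joint's range is limited). The gripper opens to 91 mm and grips with 3 to 60 N. Pads are 32 mm wide; open, the fingers measure 118 mm over their backs; the gripper's body (76 mm by 178 mm) begins 60 mm behind the grasp point.
Start: joints at [-77.578, 18.312, 89.639, -0, 72.044, -1.146], TCP at [134.894, -558.972, 190.976] pointing down, gripper open.
Joint ranges: [-177.97, 177.97], [-48.28, 115.42], [12.27, 149.76], [-77.06, 257.06], [2.81, 150.46], [-146.56, 146.56]. Speed limits (degrees/s): [147.25, 147.25, 180, 180, 180, 180].

## Interface

Orientations are given as [roll, pitch, yaw] about the fixed x, y, z axes, in that order (R = Rz(yaw) Ry(pitch) Rx(roll)).
In Python, from workcell import sensors, viewer, env gives the robot as it stands. The module is installed in compiled form; this text tells all that it offers.
- The arm moves only by the tool step_arm, never from a script. Its argument "plan" is one flat list of numbers, 6 for each row, row after row: the shift along the tool's x, y, z in cm, then the turn, a rotation vector about the tool's x, y, z in rad. In form: [x, y, z, wx, wy, wz, x, y, z, wx, wy, wz, ...]. A call has 1 to 5 rows; each row shifts and turns the commanded pose from where the row before left it, along the tool's axes as they then stand; what a row does not reach is not made up. A row lasts 1/12 s, in which the tool goes at most 41.7 mm and 7.16 degrees, less where a joint would pass 70% of its speed; a pose out of reach is approached as far as the arm can. A call is refused whole if a number of a shift passes 4.17 or a number of a turn 0.125, either way. A call with a gripper value outside its range is refused whole. "hand" is the finger opening in cm, from 0 to 9.12, set as the call begins (left out, the last holds). The fingers move at their own pace and stop on an object; "newtons" is the grip in N (left out, the last holds). Time passes only in rows, so rows that do not move let the fingers close. It gives the time, the measured TCP pose, the force, the opening and the grip force at its end, in the units of the state.
- sensors.state(): the state, without advancing time (a new reading comes with each control period).
- viewer.grab_frame(name): name is "scene" or "top" or "wrist"; returns a dict with "img" (420x560x3 uint8, red, green, blue), "fx", "fy", "cx", "cy" (pixels), "position" and "attitude" of the camera in the world. Camera axes: x right, y down, z forward; pixel columns grow to the right and rows downward; lengths in mm; the calibration is good to about 2 mm. A picture is of the moment at which its call begins. There is no depth.
- env.job_done(): hands the job in; it is judged then, once.
Trained networks look in a picture, given as the dict that the camera call returned (one of the last four; its "shot" number tells which), for a name from the list of things; names that differ only in an ending like _2 or _b are one class to them, and where a whole thing is asked for, a point or a joint stands for the part that bears it (a point fixed in the world has none). Each returns a list of dicts, best first, with "score" (0 to 1); they miss things now and then, are a little off and sometimes report something else, mostly with a low value. They report only what shows in the picture. A call takes as long as a camera call.
- viewer.boxes_of(name, picture): "location" ([column, row] in pixels, amid what is visible of it).
- viewer.pinpoint(name, picture): "location" ([column, row] in pixels: a listed point, or the origin of a listed thing).
The state is a dict: "time_s": time; "qpos": joint angles; "qvel": joint speeds; "effort": joint torques, N m; "ee_pos": TCP position; "ee_rot": TCP orientation; "force": force on the tool from outside, world axes, zero at the start; "torque": the same for the moment, N m; "gripper_width": finger opening in mm; "gripper_force": force on a finger pad.
Only numpy, scipy, OpenCV 4.12 (cv2) and the standard library are available. Lean on these libraries where they do the work, as an engineer would, in place of code of your own. Each camera call takes 0.05 s, during which the arm holds its last target. There are 200 camera calls.

## Working session

There is one attempt and no reset: what is moved stays moved. The work goes in short steps, Python scripts to look and compute and a tool call to move; the robot and the scene stay as the last step left them, time stands still between calls to the robot, and variables do not carry over. Pictures are saved under pics/ and viewed, at most 10 in all, crops included, and the job is handed in when it is done.

Besides the shell and the picture viewer there is one more tool, called as name(argument=value, ...), one argument or row to a line, values as JSON. step_arm: Moves the arm, as the interface text tells. Its arguments: {"type":"object","properties":{"plan":{"type":"array","items":{"type":"number"}},"hand":{"type":"number"},"newtons":{"type":"number"}},"required":["plan"]}

```bash
mkdir -p pics; cat > h.py <<'E'
import numpy as np, cv2
from scipy.spatial.transform import Rotation as R
from workcell import sensors, viewer, env
def rot(a):
    a=np.array(a,float)
    if a.shape==(3,3): return a
    if a.shape==(4,): return R.from_quat(a).as_matrix()
    return R.from_euler('xyz',a,degrees=True).as_matrix()
def px2w(f,uv,z):
    d=rot(f['attitude'])@np.array([(uv[0]-f['cx'])/f['fx'],(uv[1]-f['cy'])/f['fy'],1])
    p=np.array(f['position']); return p+d*(z-p[2])/d[2]
def w2px(f,p):
    c=rot(f['attitude']).T@(np.array(p)-f['position']); return c[:2]/c[2]*[f['fx'],f['fy']]+[f['cx'],f['cy']]
Z=dict(grip_tab=108,mirror_middle=52,camera_lens=52,red_line=10,red_stripe=52,blue_stripe=52,red_block=31,blue_block=31,orange_tab=0,marker=0,eraser=0)
def find(f,names=Z):
    for n in names:
        for r in viewer.pinpoint(n,f)[:2]:
            print(n,round(r['score'],2),np.round(r['location'],1),np.round(px2w(f,r['location'],Z[n]),1))
def save(f,n): cv2.imwrite('pics/'+n,cv2.cvtColor(f['img'],cv2.COLOR_RGB2BGR))
E
python3 - <<'E'
from h import *
for c in ['scene','top']:
    f=viewer.grab_frame(c); save(f,c+'0.png'); print(c,f['position'],f['attitude'],f['fx'])
    find(f)
print(sensors.state())
E
```

```text
scene [145.68191263 616.72554181 670.85955813] [-133.80967365   -0.39073992 -142.46184767] 382.8874382859
grip_tab 0.67 [275.7 180. ] [580.6  84.7 108. ]
camera_lens 0.97 [229.5 265.1] [528.  301.4  52. ]
red_line 0.72 [308.5 221.6] [495.   66.8  10. ]
red_stripe 0.76 [242.3 218.2] [598.2 185.7  52. ]
blue_stripe 0.6 [304. 265.] [408.8 208.4  52. ]
red_block 0.73 [233.8 223.1] [618.3 195.2  31. ]
blue_block 0.73 [293.9 279.1] [413.  236.5  31. ]
blue_block 0.45 [347.3 253.5] [362.  111.7  31. ]
marker 0.7 [347.4 251.1] [376.  81.   0.]
eraser 0.68 [326.  216.1] [476.9  15.9   0. ]
top [ 399.29726785  107.6280594  1031.39545609] [-172.12292546    0.24930648  -89.56583745] 542.6914494898301
grip_tab 0.73 [296.8 174. ] [585.   80.6 108. ]
grip_tab 0.61 [294.  297.8] [373.4  84.7 108. ]
mirror_middle 0.76 [294.1 182.9] [579.6  83.9  52. ]
camera_lens 0.67 [178.3 208.1] [531.5 294.8  52. ]
camera_lens 0.65 [218.8 274.2] [412.5 218.2  52. ]
red_line 0.87 [303.5 229.4] [498.3  64.8  10. ]
red_stripe 0.93 [246.  168.2] [606.5 172.5  52. ]
blue_stripe 0.91 [218.3 277.3] [407. 219.  52.]
blue_
[... 259 characters left out ...]
9] [460.5  17.1   0. ]
{'time_s': 1.2, 'qpos': array([-7.75775916e+01,  1.83103452e+01,  8.96390887e+01,  1.62293213e-03,
        7.20426016e+01, -1.14702395e+00]), 'qvel': array([-0.03428603, -0.03164425,  0.02836437,  0.02124839,  0.05062453,
        0.10597949]), 'effort': array([-1.69675444e-03, -4.12365890e+01, -2.32233918e+01,  7.24767591e-02,
        3.78113869e-02,  6.53313904e-06]), 'ee_pos': array([ 134.9133045 , -558.9745066 ,  190.99092566]), 'ee_rot': array([ 1.79992006e+02, -1.38419954e-03,  1.35689322e+01]), 'force': array([-0.26648201,  0.04170923, -0.01810302]), 'torque': array([-0.00593174, -0.03234008, -0.01600102]), 'gripper_force': 0.0, 'gripper_width': 91.1784766899642}
```

View pictures.

View pics/top0.png

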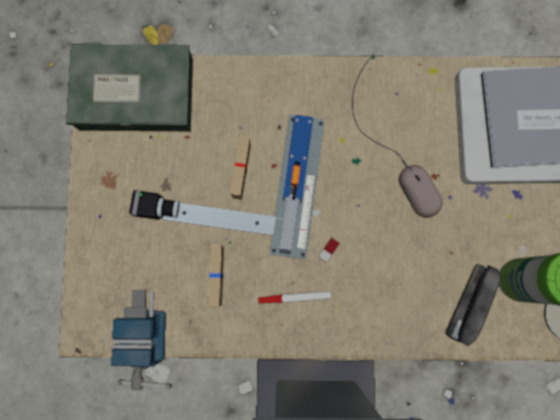

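View pics/scene0.png

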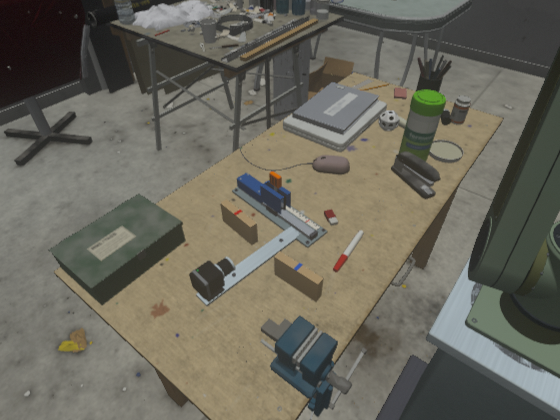

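step_arm(
  plan=[0, 0, -2.5, 0, 0, 0.095, 0, 0, -2.5, 0, 0, 0.095, 0, 0, -2.5, 0, 0, 0.095, 0, 0, -2.5, 0, 0, 0.094],
  hand=5,
  newtons=40,
)

```text
time_s: 1.53
ee_pos: [134.9, -558.8, 292.1]
ee_rot: [-180.0, 0.0, -8.4]
force: [-0.4, 0.3, 0.3]
gripper_width: 67.7
gripper_force: 0.0
```

step_arm(
  plan=[1.2, -3.9, 0, 0, 0, 0, 1.2, -3.9, 0, 0, 0, 0, 1.2, -3.9, 0, 0, 0, 0, 1.2, -3.9, 0, 0, 0, 0, 1.2, -3.9, 0, 0, 0, 0],
)

```text
time_s: 1.95
ee_pos: [222.2, -372.6, 291.0]
ee_rot: [180.0, -0.0, -8.2]
force: [1.2, 0.6, 0.2]
gripper_width: 49.9
gripper_force: 0.0
```

step_arm(
  plan=[1.2, -3.9, 0, 0, 0, 0, 1.2, -3.9, 0, 0, 0, 0, 1.2, -3.9, 0, 0, 0, 0, 1.2, -3.9, 0, 0, 0, 0, 1.2, -3.9, 0, 0, 0, 0],
)

```text
time_s: 2.37
ee_pos: [309.2, -188.1, 291.3]
ee_rot: [180.0, -0.1, -8.2]
force: [0.9, 0.1, -0.0]
gripper_width: 50.4
gripper_force: 0.0
```

step_arm(
  plan=[2.4, -2.95, 0, 0, 0, 0, 2.4, -2.95, 0, 0, 0, 0, 2.4, -2.95, 0, 0, 0, 0, 2.4, -2.95, 0, 0, 0, 0, 2.4, -2.95, 0, 0, 0, 0],
)

```text
time_s: 2.78
ee_pos: [449.7, -59.1, 291.2]
ee_rot: [180.0, -0.1, -8.1]
force: [-0.5, -0.5, 0.1]
gripper_width: 50.2
gripper_force: 0.0
```

step_arm(
  plan=[1.9, -3.65, 0, 0, 0, 0, 1.9, -3.65, 0, 0, 0, 0, 1.9, -3.65, 0, 0, 0, 0, 1.9, -3.65, 0, 0, 0, 0, 0, 0, 0, 0, 0, 0],
)

```text
time_s: 3.2
ee_pos: [547.9, 78.5, 289.5]
ee_rot: [-179.8, -0.0, -7.8]
force: [0.3, -0.4, -0.7]
gripper_width: 49.8
gripper_force: 0.0
```

```bash
python3 - <<'E'
from h import *
f=viewer.grab_frame('wrist'); save(f,'w1.png'); print(f['position'],f['attitude'],f['fx'])
find(f,['grip_tab','mirror_middle','camera_lens','red_line','red_stripe','blue_stripe','red_block'])
print(sensors.state()['ee_pos'])
E
```

```text
[620.53975291  67.67844287 482.82083352] [165.1361609    0.18737676 -97.81843696] 335.8602812684639
grip_tab 0.82 [274.1 154.3] [582.3  84.  108. ]
mirror_middle 0.8 [274.3 148.5] [583.8  85.2  52. ]
camera_lens 0.85 [119.4 206.5] [536.2 300.2  52. ]
camera_lens 0.73 [187.1 135.2] [615.  191.5  52. ]
red_line 0.93 [296.2 200.3] [502.3  66.   10. ]
red_stripe 0.87 [203.  136.2] [611.1 171.9  52. ]
red_block 0.96 [187.1 133.7] [616.7 197.1  31. ]
[544.04039104  71.72407648 291.49028969]
```

View pics/w1.png

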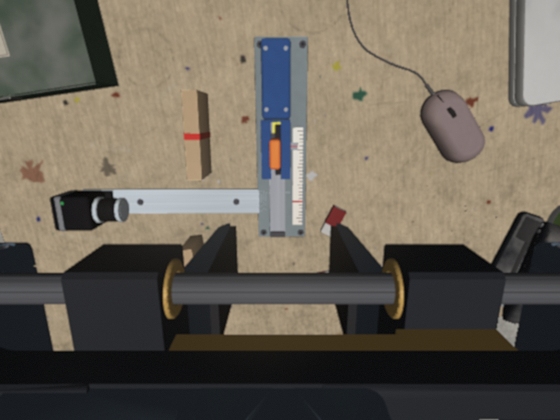

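step_arm(
  plan=[1.8, -0.85, 0, 0, 0, 0, 1.8, -0.85, 0, 0, 0, 0, 0, 0, 3, 0, 0, 0, 0, 0, 3, 0, 0, 0, 0, 0, 0, 0, 0, 0],
)

```text
time_s: 4.02
ee_pos: [578.8, 83.3, 225.3]
ee_rot: [179.8, 0.7, -8.2]
force: [-1.2, 1.0, -0.8]
gripper_width: 50.3
gripper_force: 0.0
```

```bash
python3 - <<'E'
from h import *
f=viewer.grab_frame('wrist')
find(f,['grip_tab','red_stripe','red_line'])
s=sensors.state();print(s['ee_pos'],s['ee_rot'])
g=viewer.grab_frame('top'); find(g,['grip_tab'])
E
```

```text
grip_tab 0.89 [282.8 191.4] [582.6  82.3 108. ]
red_stripe 0.84 [196.3 164.2] [613.4 173.1  52. ]
red_line 0.68 [281.5 193.6] [557.5  87.2  10. ]
red_line 0.57 [303.9 236.1] [497.5  66.7  10. ]
[583.62785706  84.29721648 233.2873387 ] [-179.94696639   -0.21733874   -8.18385198]
grip_tab 0.48 [297.6 175.3] [582.7  79.2 108. ]
```

step_arm(
  plan=[0, 0, 3.5, 0, 0, 0, 0, 0, 3.5, 0, 0, 0, 0, 0, 3, 0, 0, 0, 0, 0, 2.3, 0, 0, 0, 0, 0, 0, 0, 0, 0],
)

```text
time_s: 4.73
ee_pos: [579.8, 84.2, 104.4]
ee_rot: [179.9, 0.4, -8.2]
force: [-0.5, -0.2, -0.7]
gripper_width: 49.9
gripper_force: 0.0
```

step_arm(
  plan=[0, 0, 0, 0, 0, 0, 0, 0, 0, 0, 0, 0],
)

```text
time_s: 4.9
ee_pos: [584.5, 84.8, 110.4]
ee_rot: [-179.9, -0.2, -8.1]
force: [0.2, -0.3, -0.2]
gripper_width: 49.9
gripper_force: 0.0
```

```bash
python3 - <<'E'
from h import *
f=viewer.grab_frame('wrist'); save(f,'w2.png')
s=sensors.state();print(s['ee_pos'],s['ee_rot'],s['force'])
print(w2px(f,[582.5,83,108]))
E
```

```text
[584.58428654  84.83409045 110.63881068] [-179.92539032   -0.28466866   -8.14691607] [-0.27728792  0.36277588 -0.07145479]
[285.86865211 242.07248091]
```

View pics/w2.png

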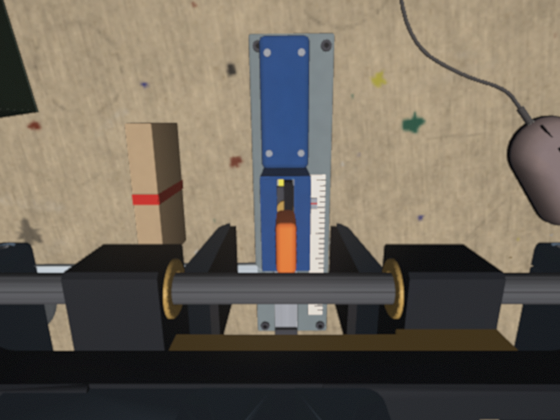

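step_arm(
  plan=[0, 0, 0, 0, 0, 0, 0, 0, 0, 0, 0, 0, 0, 0, 0, 0, 0, 0, 0, 0, 0, 0, 0, 0, 0, 0, 0, 0, 0, 0],
  hand=0,
  newtons=40,
)

```text
time_s: 5.37
ee_pos: [582.7, 84.6, 108.2]
ee_rot: [-180.0, -0.0, -8.1]
force: [-0.2, -0.0, -0.5]
gripper_width: 19.4
gripper_force: 0.0
```

step_arm(
  plan=[0, 0, 0, 0, 0, 0, 0, 0, 0, 0, 0, 0, 0, 0, 0, 0, 0, 0],
)

```text
time_s: 5.62
ee_pos: [582.6, 84.6, 107.9]
ee_rot: [180.0, 0.0, -8.1]
force: [0.4, 0.3, -0.8]
gripper_width: 1.0
gripper_force: 0.0
```

```bash
python3 - <<'E'
from h import *
s=sensors.state();print(s)
E
```

```text
{'time_s': 5.6167, 'qpos': array([ 7.14281562e+00,  2.31112391e+01,  9.48965055e+01, -5.63098255e-03,
        6.19964786e+01,  1.05293918e+02]), 'qvel': array([-0.00787697, -0.01785027, -0.0509045 , -0.00882323, -0.09830725,
        0.0184714 ]), 'effort': array([ 1.18539036e-03, -4.39414895e+01, -2.14053208e+01,  1.28720223e-02,
       -8.26225639e-02,  5.31982532e-04]), 'ee_pos': array([582.60045333,  84.56746071, 107.87472101]), 'ee_rot': array([ 1.79994091e+02,  2.76245046e-03, -8.14845891e+00]), 'force': array([ 0.38491654,  0.2752646 , -0.83761134]), 'torque': array([ 0.0338073 ,  0.00405505, -0.05407877]), 'gripper_force': 0.0, 'gripper_width': 1.048178360323053}
```

```bash
python3 - <<'E'
from h import *
f=viewer.grab_frame('wrist'); save(f,'w3.png')
find(f,['grip_tab'])
g=viewer.grab_frame('scene'); find(g,['grip_tab'])
c=g['img'][130:260,200:350]; g['img']=cv2.resize(c,None,fx=4,fy=4); 
a=np.hstack([cv2.resize(f['img'],(400,300)),cv2.resize(c,(346,300),interpolation=cv2.INTER_CUBIC)]); f['img']=a; save(f,'w3.png')
E
```

```text
grip_tab 0.62 [273.4 180.9] [582.8  90.5 108. ]
```

View pics/w3.png

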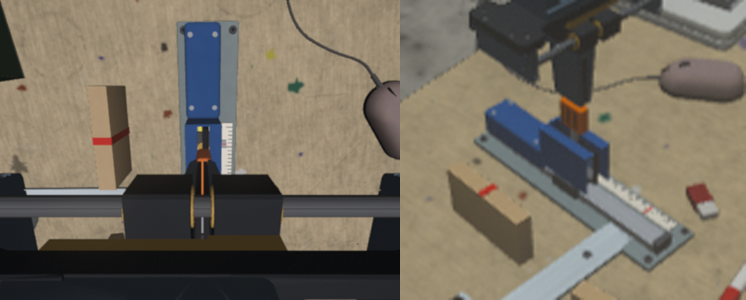

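```bash
python3 - <<'E'
from h import *
print(env.finger_overhang,[a for a in dir(env) if a[0]!='_'])
s=sensors.state();print(s['ee_pos'],s['gripper_width'],s['gripper_force'])
g=viewer.grab_frame('scene')
for z in (92,108,124,94,60): print(z,w2px(g,[582.5,83.3,z]))
c=g['img'][140:230,230:330]; g['img']=cv2.resize(c,None,fx=6,fy=6,interpolation=cv2.INTER_CUBIC); save(g,'s3.png')
E
```

```text
14.0 ['Unreachable', 'finger_overhang', 'job_done']
[582.59305493  84.5423827  107.86544735] 0.7367634221013845 0.0
92 [275.54248853 184.68361593]
108 [275.45480401 179.38213344]
124 [275.36490156 173.94655322]
94 [275.53164645 184.02809421]
60 [275.7115242  194.90365928]
```

View pics/s3.png

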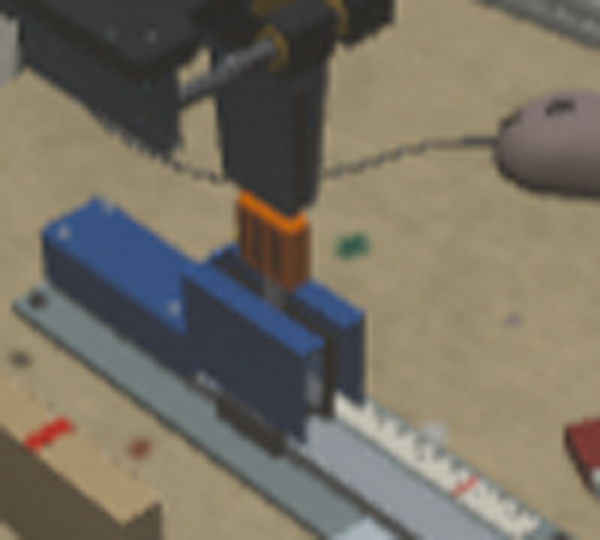

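step_arm(
  plan=[0, 0, 0, 0, 0, 0, 0, 0, 0, 0, 0, 0, 0, 0, 0, 0, 0, 0, 0, 0, 0, 0, 0, 0, 0, 0, 0, 0, 0, 0],
  hand=5,
)

```text
time_s: 6.28
ee_pos: [582.6, 84.6, 107.9]
ee_rot: [180.0, -0.0, -8.1]
force: [-0.8, -0.5, -0.4]
gripper_width: 31.1
gripper_force: 0.0
```

step_arm(
  plan=[0, 0, 0.7, 0, 0, 0, 0, 0, 0.7, 0, 0, 0, 0, 0, 0, 0, 0, 0, 0, 0, 0, 0, 0, 0],
)

```text
time_s: 6.62
ee_pos: [581.9, 84.5, 93.0]
ee_rot: [180.0, 0.1, -8.2]
force: [-0.3, -0.4, 0.8]
gripper_width: 50.0
gripper_force: 0.0
```

```bash
python3 - <<'E'
from h import *
s=sensors.state();print(s['ee_pos'],s['gripper_width'],s['force'])
g=viewer.grab_frame('scene'); w=viewer.grab_frame('wrist'); t=viewer.grab_frame('top')
print(w['position'],w['attitude'])
c=lambda im,a,b,n,m:cv2.resize(im[a:a+n,b:b+m],(400,int(400*n/m)),interpolation=cv2.INTER_CUBIC)
g['img']=np.hstack([c(g['img'],135,230,90,100)[:300],cv2.resize(w['img'],(400,300))]); save(g,'s4.png')
E
```

```text
[581.9428783   84.45861473  92.96463415] 50.016870036196295 [-0.2871594  -0.36983369  0.78536006]
[655.2404799   73.96656071 286.69582298] [ 1.65067714e+02 -1.67796235e-02 -9.81336475e+01]
```

View pics/s4.png

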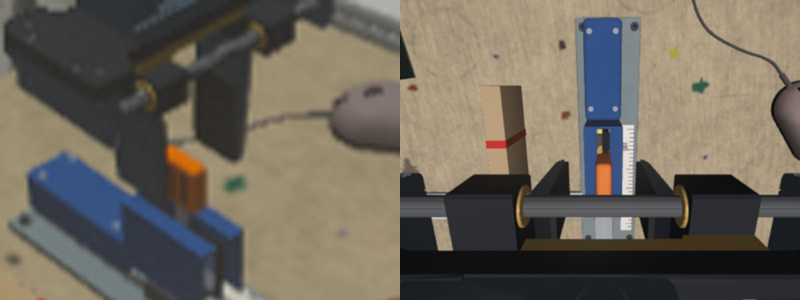

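```bash
python3 - <<'E'
from h import *
g=viewer.grab_frame('scene')
for z in (79,95,110):
  for sgn in(1,-1):
    for o in (25,38): print(z,sgn,o,[np.round(w2px(g,np.array([582+sgn*o*.14+dx,84.5+sgn*o*.99-dx*.14,z]))) for dx in(-16,16)])
E
```

```text
79 1 25 [array([272., 197.]), array([263., 191.])]
79 1 38 [array([268., 200.]), array([259., 193.])]
79 -1 25 [array([288., 188.]), array([278., 181.])]
79 -1 38 [array([292., 185.]), array([282., 179.])]
95 1 25 [array([272., 192.]), array([263., 186.])]
95 1 38 [array([268., 195.]), array([259., 188.])]
95 -1 25 [array([288., 182.]), array([278., 176.])]
95 -1 38 [array([292., 180.]), array([282., 174.])]
110 1 25 [array([272., 187.]), array([263., 181.])]
110 1 38 [array([268., 190.]), array([258., 183.])]
110 -1 25 [array([288., 177.]), array([278., 171.])]
110 -1 38 [array([292., 175.]), array([282., 169.])]
```

step_arm(
  plan=[0, 0, 0.8, 0, 0, 0, 0, 0, 0.7, 0, 0, 0, 0, 0, 0, 0, 0, 0],
)

```text
time_s: 7.07
ee_pos: [581.3, 84.4, 77.0]
ee_rot: [179.9, 0.2, -8.1]
force: [-0.5, -0.2, -0.6]
gripper_width: 49.9
gripper_force: 0.0
```

step_arm(
  plan=[0, 0, 0, 0, 0, 0, 0, 0, 0, 0, 0, 0, 0, 0, 0, 0, 0, 0, 0, 0, 0, 0, 0, 0, 0, 0, 0, 0, 0, 0],
  hand=0,
)

```text
time_s: 7.48
ee_pos: [582.8, 84.6, 79.2]
ee_rot: [-180.0, -0.0, -8.1]
force: [0.4, -0.5, -0.6]
gripper_width: 19.9
gripper_force: 0.0
```

step_arm(
  plan=[0, 0, 0, 0, 0, 0, 0, 0, 0, 0, 0, 0, 0, 0, 0, 0, 0, 0],
)

```text
time_s: 7.73
ee_pos: [582.6, 83.8, 79.1]
ee_rot: [179.9, -0.0, -8.1]
force: [-0.3, -3.5, 1.2]
gripper_width: 12.1
gripper_force: 40.0
```

step_arm(
  plan=[-0.5, 0, 0, 0, 0, 0, -1, 0, 0, 0, 0, 0, -1, 0, 0, 0, 0, 0, -1, 0, 0, 0, 0, 0, -0.5, 0, 0, 0, 0, 0],
)

```text
time_s: 8.15
ee_pos: [543.3, 89.2, 79.1]
ee_rot: [179.9, -0.2, -8.1]
force: [3.5, -5.5, -2.1]
gripper_width: 11.7
gripper_force: 40.0
```

step_arm(
  plan=[-1, 0, 0, 0, 0, 0, -1, 0, 0, 0, 0, 0, -1, 0, 0, 0, 0, 0, -0.5, 0, 0, 0, 0, 0, 0, 0, 0, 0, 0, 0],
)

```text
time_s: 8.57
ee_pos: [508.8, 93.9, 79.2]
ee_rot: [179.9, -0.2, -8.1]
force: [3.8, -6.4, -2.8]
gripper_width: 11.5
gripper_force: 40.0
```

step_arm(
  plan=[-0.5, 0, 0, 0, 0, 0, 0, 0, 0, 0, 0, 0, 0, 0, 0, 0, 0, 0],
)

```text
time_s: 8.82
ee_pos: [504.8, 94.4, 79.2]
ee_rot: [179.9, -0.2, -8.1]
force: [4.2, -6.9, -1.5]
gripper_width: 11.9
gripper_force: 40.0
```

```bash
python3 - <<'E'
from h import *
s=sensors.state();print(s['ee_pos'],s['ee_rot'],s['gripper_width'],s['gripper_force'],s['force'])
w=viewer.grab_frame('wrist'); find(w,['grip_tab','red_line','red_stripe','camera_lens'])
t=viewer.grab_frame('top'); find(t,['red_line','red_stripe','camera_lens'])
w['img']=np.hstack([cv2.resize(w['img'],(400,300)),cv2.resize(w['img'][170:290,220:380],(400,300),interpolation=cv2.INTER_CUBIC)]); save(w,'w5.png')
E
```

```text
[504.83842554  94.43738651  79.15735898] [179.87310875  -0.236695    -8.07540392] 11.861002590180924 39.994837045669556 [ 4.21578534 -6.87301434 -1.48065933]
grip_tab 0.94 [284.3 259. ] [505.3  93.5 108. ]
red_line 0.83 [320.1 213.2] [498.5  64.4  10. ]
red_line 0.53 [377.9 238.4] [470.1  19.4  10. ]
red_stripe 0.66 [130.2  79.7] [612.8 174.2  52. ]
red_line 0.77 [302.1 229.6] [497.9  67.5  10. ]
red_stripe 0.69 [245.8 170.5] [602.2 172.8  52. ]
camera_lens 0.96 [178.2 208. ] [531.7 295.   52. ]
camera_lens 0.17 [245.5 167.9] [607.1 173.5  52. ]
```

View pics/w5.png

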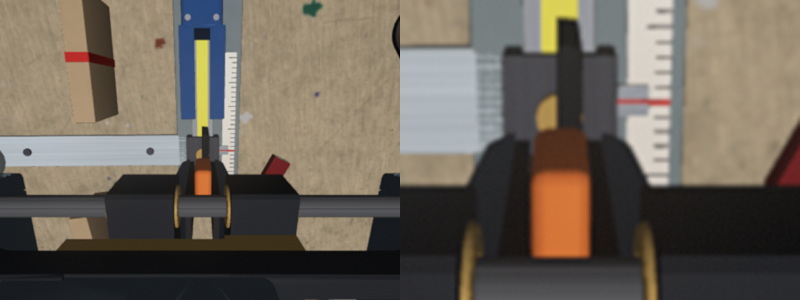

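```bash
python3 - <<'E'
from h import *
ys=np.array([.141,.99])
for n in ['wrist','top','scene']:
    f=viewer.grab_frame(n); hsv=cv2.cvtColor(f['img'],cv2.COLOR_RGB2HSV)
    m=((hsv[...,0]<8)|(hsv[...,0]>172))&(hsv[...,1]>130)&(hsv[...,2]>70)
    u0=w2px(f,[607,180,62]); k,l,st,ce=cv2.connectedComponentsWithStats(m.astype(np.uint8))
    i=1+min(range(k-1),key=lambda i:np.hypot(*(ce[i+1]-u0))-min(st[i+1][4],20))
    v,u=np.nonzero(l==i); P=np.array([px2w(f,[a,b],62)[:2] for a,b in zip(u,v)])
    d=P@ys; a=P[d>=np.percentile(d,90)].mean(0); b=P[d<=np.percentile(d,10)].mean(0)
    print(n,st[i],'front',a.round(1),'back',b.round(1),'depth',round(np.ptp(d),1),'mean',P.mean(0).round(1))
    L=viewer.pinpoint('red_block',f)[:1]
    if L: print(px2w(f,L[0]['location'],31).round(1))
    L=viewer.pinpoint('blue_block',f)[:1]
    if L: print('blue',px2w(f,L[0]['location'],31).round(1))
E
```

```text
wrist [ 90  73  36  14 485] front [614.7 192.3] back [612.2 174.1] depth 20.4 mean [613.4 183.2]
blue [410.2 234.5  31. ]
top [235 163   2   3   5] front [613.9 192.1] back [612.1 190.2] depth 2.1 mean [612.5 191.3]
[610.4 199.7  31. ]
blue [461.1  20.9  31. ]
scene [234 210   8   5  21] front [615. 193.] back [611.1 176.1] depth 19.8 mean [613.3 184.7]
[611.3 192.2  31. ]
blue [409.6 234.2  31. ]
```

step_arm(
  plan=[0, 0, 0, 0, 0, 0.06, 0, 0, 0, 0, 0, 0.08, 0, 0, 0, 0, 0, 0.08, 0, 0, 0, 0, 0, 0.08, 0, 0, 0, 0, 0, 0.06],
)

```text
time_s: 10.13
ee_pos: [505.1, 94.4, 79.2]
ee_rot: [180.0, -0.3, -28.9]
force: [4.5, -7.5, -1.4]
gripper_width: 11.5
gripper_force: 40.0
```

step_arm(
  plan=[0, 0, 0, 0, 0, 0.035, 0, 0, 0, 0, 0, 0, 0, 0, 0, 0, 0, 0, 0, 0, 0, 0, 0, 0],
)

```text
time_s: 10.47
ee_pos: [505.1, 94.4, 79.2]
ee_rot: [180.0, -0.3, -30.7]
force: [3.4, -8.2, -1.4]
gripper_width: 11.8
gripper_force: 40.0
```

```bash
python3 - <<'E'
from h import *
s=sensors.state();print(s['ee_pos'],s['ee_rot'],s['gripper_width'],s['gripper_force'],s['force'],s['torque'],s['qpos'][5])
w=viewer.grab_frame('wrist'); find(w,['grip_tab','red_line'])
t=viewer.grab_frame('top'); c=viewer.grab_frame('scene')
w['img']=np.hstack([cv2.resize(w['img'],(400,300)),cv2.resize(w['img'][150:270,240:400],(400,300),interpolation=cv2.INTER_CUBIC)]);
b=np.hstack([cv2.resize(x,(400,300),interpolation=cv2.INTER_CUBIC) for x in (c['img'][160:265,210:350],t['img'][150:240,240:360])])
w['img']=np.vstack([w['img'],b]); save(w,'w6.png')
E
```

```text
[505.13011823  94.40969704  79.17985124] [179.98132303  -0.28042707 -30.70574933] 11.76345362570146 39.99481737613678 [ 3.39006826 -8.22936944 -1.37264743] [-1.38326131 -0.66135654  0.00972862] 130.28679793997662
grip_tab 0.75 [281.2 258.8] [506.3  95.1 108. ]
red_line 0.6 [282.7 259.3] [468.8 116.4  10. ]
```

View pics/w6.png

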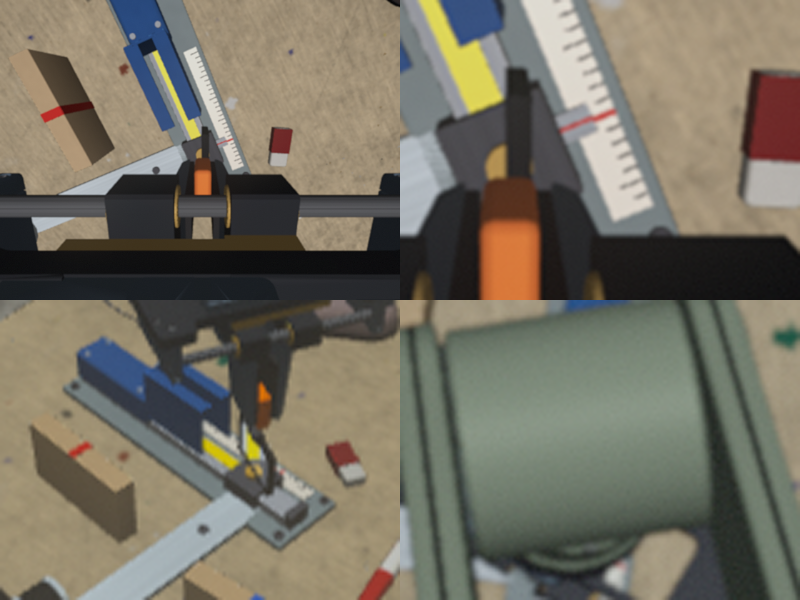

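```bash
python3 -c "
from h import *
print(sensors.state()['qvel'].round(3)); print(env.job_done())"
```

```text
[ 0.104 -0.001 -0.004  0.059 -0.047 -0.01 ]
the job is handed in; nothing more can be done
None
```

I've handed the job in but no verdict came back. The tab is held at 40 N with the pointer on the red line, and the mirror is turned about 22.6° clockwise, which by my measurements puts the red stripe mid-glass; my first grasp closed just above the tab, so I lowered and re-gripped.

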